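Lock the file chest and take the key away

TASK

Lock the file chest: turn the key clockwise until the bolt is fully across in its keeper, then turn the key back, lifting lightly, to the one position where it comes out, draw it out and stand it upright, barrel down, fully home in the hole of the wooden key block. Be gentle with the lock: never wrench the key against its stop or pull hard on it, and leave the other things on the bench and chest where they are.

Things in the scene. Friction and masses are not known exactly. Their poses are not given: they have to be found in the camera images.
- key: Steel key, upright in the lock at the start, partly turned. Origin: centre of the foot of its round barrel (11 mm thick, 58 mm long); z up along it. At z 18-24 mm a lug 6 mm wide juts out along +x to 17 mm from the axis. On top, z 55-85 mm, the flat black bow, 30 mm wide along x, 12 mm thick along y. 50-80 g. At the start its +x points 0.45-0.55 rad clockwise (from above) of the chest's +x.
- key_bow (a point): Centre of the bow, 70 mm above the key's foot; axes as the key's. Turned clockwise, the lug meets the bolt's pawl about 0.8 rad clockwise of the chest's +x, pushes it 0.6 rad against light friction (0.07 N m) to a hard stop; through play the hand may have to turn 0.25 rad more. Turned back, it leaves the bolt. Over 60 N between key and lock (some 0.3 N m at the stop) harms it: stop at 0.15 N m.
- lock (a point): Centre of the keyhole in the flat top of the brass cylinder, on the lock's upright axis, 127 mm above the bench; axes as the chest's. The brass face is 8 mm thick; the barrel has about 1 mm of play in it. The key's foot stands 35 mm below this point, the top of its lug 11 mm below: 3 mm under the face, where it catches unless it is below the slot.
- slot_zone (a point): The notch of the keyhole that lets the lug out (7.8 mm wide, reaching 18 mm from the axis) lies near this point, 10 mm from the lock's axis along the chest's +x: anywhere from 0.2 rad clockwise to 0.9 rad anticlockwise of that line about the lock's axis. It is not measured: feel for it while turning the key back with a light lift of 3 to 8 N.
- bolt (a joint): Travel of the steel bolt that shows between the black lock case and the keeper on the other lid: 0 m drawn back, 0.012 m fully across.
- chest: Wooden file chest, fixed, 206 mm (x) by 326 mm (y), 90 mm high, two lids that meet at the middle, the black lock case (64 by 80 by 36 mm) on the +y lid, the keeper (44 by 26 by 31 mm) on the other. Origin: centre of its underside.
- block: Wooden key block, fixed, 70 by 70 mm, 30 mm high, one hole in its top. Origin: centre of its underside.
- block_hole (a point): Centre of the mouth of the round hole in the top face of the key block, 30 mm above the bench: 14 mm wide, 20 mm deep, its rim slightly chamfered. The barrel goes 18 mm in, until the lug rests on the block; the key then leans a little (up to 0.2 rad) in the play, which is all right.
- file_a: Flat file with a light wooden handle, 185 mm long, 28 mm high, loose on the chest lid beside the keeper. Origin under the joint of handle and blade, blade along +x.
- ring: Brass ring, 52 mm wide, 16 mm high, loose on the same lid. Origin: centre of its underside.
- file_b: Square file with a dark handle, 165 mm long, 28 mm high, on the bench. Origin as for the other file.
- tin: Round metal pot with a lid, 60 mm wide, 55 mm high, on the bench. Origin: centre of its underside.
- steel_block: Steel bench block, 60 by 60 by 25 mm, on the bench. Origin: centre of its underside.
- cup: White ceramic cup, 76 mm wide, 85 mm high, on the bench. Origin: centre of its underside.
- hammer: Hammer, 240 mm long, lying on the bench. Origin near its middle, underneath.
Mind the look-alikes: they are no part of the job. What is shaped like the key but purple is not meant.

How it is judged:
By the outcome, as a careful person would: the job done as asked, in the order asked, and still so for the second after the job is handed in, with the robot touching nothing.
It also fails if it takes over 72 s, if anything falls off the work surface, if the arm or the gripper's body presses on something with over 40 N, if the wrist force passes 120 N, or if a joint passes its speed limit or range.

ROBOT

A 6-joint arm with a two-finger parallel gripper is mounted at the origin on the work surface. World frame = base frame: x ahead of the robot, y to its left, z up, the work surface at z = 0. Lengths are in m, angles in degrees, forces in N, time in s.
With the tool pointing down it reaches from about 0.275 to 0.875 m from the base axis. Payload 12.5 kg.
Tool frame: the origin (TCP) lies at the very end of the fingers, on their centre line; the grasp point (between the pads) lies 19 mm behind it; z points along the fingers, y is the direction in which the jaws open and shut (so a half turn about z gives the same grasp; the last joint's range is limited). The gripper opens to 85 mm and grips with 20 to 120 N. Pads are 22 mm wide; open, the fingers measure 114 mm over their backs; the gripper's body (76 mm by 85 mm) begins 54 mm behind the grasp point. The pads swing forward as they close: fully open they stand 13 mm farther back than shut.
Start: joints at [63.106, 20.094, 94.641, -0, 65.266, -4.847], TCP at [0.206, 0.51, 0.231] pointing down, gripper open.
Joint ranges: [-157.81, 157.81], [-45, 120.19], [0.68, 151.7], [-89.99, 269.99], [4.06, 180], [-164.3, 164.3]. Speed limits (degrees/s): [127.2, 127.2, 159.86, 180, 180, 180].

INTERFACE

Orientations are given as [roll, pitch, yaw] about the fixed x, y, z axes, in that order (R = Rz(yaw) Ry(pitch) Rx(roll)).
In Python, from plant import telemetry, get_image, workorder gives the robot as it stands.
- The arm moves only by the shell command python3 -m inch 'ROWS'. ROWS is JSON, a list that holds one entry, the list of rows, each a list of 7 numbers: the opening in per cent of the stroke, from 0 (shut) to 100 (fully open), then the shift along the tool's x, y, z in m, then the turn, a rotation vector about the tool's x, y, z in degrees. A call has 1 to 10 rows; each row shifts and turns the pose as measured when the row begins, along the tool's axes as they then stand; what a row does not reach is not made up. A row lasts 1/8 s, in which the tool goes at most 62.5 mm and 10.7 degrees, less where a joint would pass 70% of its speed; a pose out of reach is approached as far as the arm can. A call with a gripper value outside its range is refused whole. The fingers move at their own pace and stop on an object; the grip force is fixed at half the most. Time passes only in rows, so rows that do not move let the fingers close. It gives the time, the measured TCP pose, the force and the opening at its end, in the units of the state.
- telemetry.state(): the state, without advancing time (a new reading comes with each control period).
- get_image(name): name is "scene" or "top"; returns a dict with "img" (420x560x3 uint8, blue, green, red), "range_z" (420x560 float32, m along the optical axis (not along the pixel's ray), 0 where there is no reading), "vertical_fov" (degrees; the focal length in pixels is half the picture's height over the tangent of half this angle, whatever the lens; pixels are square), "cx", "cy" (the principal point, pixels), "world_to_cam" (4x4, takes a point from world to camera coordinates). Camera axes: x right, y up, looking along -z (the intrinsics and any distortion apply to the point x, -y, -z); pixel columns grow to the right and rows downward; lengths in m; the calibration is good to about 2 mm. A picture is of the moment at which its call begins.
- workorder.close_job(): hands the job in, once; it reports no verdict.
The state is a dict: "clock": time; "joint_pos": joint angles; "joint_velocities": joint speeds; "joint_efforts": joint torques, N m; "position": TCP position; "eef_rot": TCP orientation; "force": force on the tool from outside, world axes, zero at the start; "ft_torque": the same for the moment, N m; "grip_width": finger opening in m.
Only numpy, scipy, OpenCV 4.12 (cv2) and the standard library are available. Lean on these libraries where they do the work, as an engineer would, in place of code of your own. Each camera call takes 0.05 s, during which the arm holds its last target.

## Working session

There is one attempt and no reset: what is moved stays moved. The work goes in short steps, Python scripts to look and compute and a shell command to move; the robot and the scene stay as the last step left them, time stands still between calls to the robot, and variables do not carry over. Pictures are saved under pics/ and viewed, and the job is handed in when it is done.

```bash
ls; mkdir -p pics
cat > h.py <<'E'
import numpy as np, cv2
from plant import telemetry, get_image, workorder
def cam(name):
    d=get_image(name); return d
def px2w(d,u,v,z=None):
    f=d["img"].shape[0]/2/np.tan(np.radians(d["vertical_fov"])/2)
    M=np.linalg.inv(d["world_to_cam"])
    x=(u-d["cx"])/f; y=(v-d["cy"])/f
    r=np.array([x,-y,-1.0])
    if z is None:
        p=r*d["range_z"][int(round(v)),int(round(u))]
        return (M@np.r_[p,1])[:3]
    o=M[:3,3]; q=M[:3,:3]@r
    return o+q*(z-o[2])/q[2]
def w2px(d,p):
    f=d["img"].shape[0]/2/np.tan(np.radians(d["vertical_fov"])/2)
    c=d["world_to_cam"]@np.r_[p,1]
    return np.array([d["cx"]+f*c[0]/-c[2], d["cy"]-f*c[1]/-c[2]])
E
python3 - <<'E'
from h import *
import pickle
for n in("scene","top"):
    d=cam(n); pickle.dump(d,open(n+".pkl","wb")); cv2.imwrite(f"pics/{n}0.png",d["img"])
    print(n,d["vertical_fov"],d["cx"],d["cy"],[k for k in d], np.linalg.inv(d["world_to_cam"]).round(3).tolist())
print(telemetry.state())
E
```

```text
pics
scene 53.35186768799784 277.4069188968147 211.18571702233623 ['img', 'range_z', 'vertical_fov', 'cx', 'cy', 'world_to_cam'] [[-0.82, -0.302, 0.485, 1.09], [0.572, -0.445, 0.689, 0.687], [0.008, 0.843, 0.538, 0.684], [0.0, 0.0, 0.0, 1.0]]
top 51.01565348859315 282.2302360895728 212.65612423686613 ['img', 'range_z', 'vertical_fov', 'cx', 'cy', 'world_to_cam'] [[-0.124, 0.972, -0.199, 0.332], [-0.992, -0.123, 0.019, 0.005], [-0.006, 0.2, 0.98, 1.402], [0.0, 0.0, 0.0, 1.0]]
{'clock': 0.1, 'joint_pos': array([ 6.31059058e+01,  2.01193156e+01,  9.46744769e+01, -4.65635845e-05,
        6.52665229e+01, -4.84771921e+00]), 'joint_velocities': array([ 0.00122558,  0.07190939, -0.06034442,  0.04704356,  0.03832497,
        0.03664703]), 'joint_efforts': array([ 1.33872745e-03, -5.06834006e+01, -2.91876841e+01, -1.34157858e-04,
        2.68432850e-03,  3.32046318e-05]), 'position': array([0.20628568, 0.5095129 , 0.23082284]), 'eef_rot': array([-1.79939897e+02, -5.05500005e-03,  1.57953642e+02]), 'force': array([-0.48362079, -0.77471079,  0.09221469]), 'ft_torque': array([ 0.01100323,  0.04150272, -0.03121139]), 'grip_width': 0.08552465838477094}
```

View pics/scene0.png

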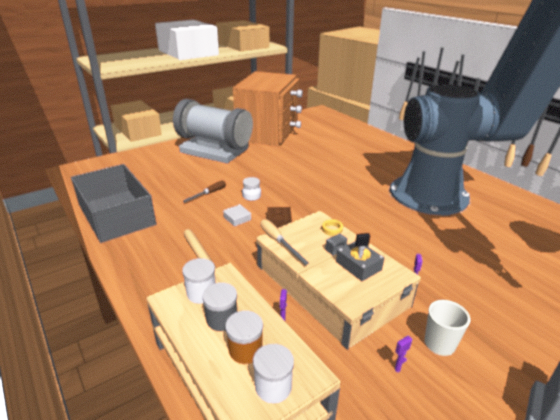

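View pics/top0.png

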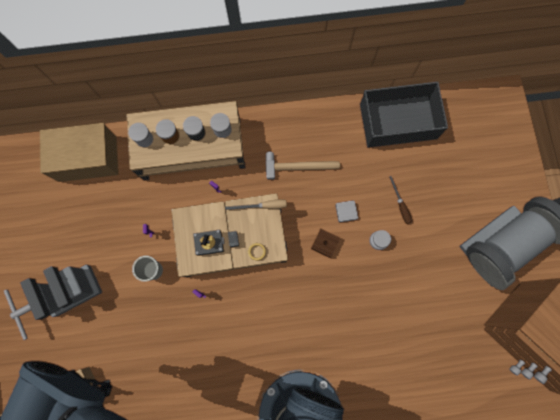

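The pictures show the chest at about (230,237) in top, with the lock case, brass cylinder and black bow near (208,242). The wooden key block is at (326,243). Three purple look-alikes stand at (215,186), (148,230) and (198,293). I'll enlarge the key.

Run:
```python
from h import *
import pickle
t=pickle.load(open("top.pkl","rb")); s=pickle.load(open("scene.pkl","rb"))
a=cv2.resize(t["img"][190:290,165:295],None,fx=6,fy=6,interpolation=cv2.INTER_CUBIC)
cv2.imwrite("pics/tc.png",a)
a=cv2.resize(s["img"][205:305,300:420],None,fx=6,fy=6,interpolation=cv2.INTER_CUBIC)
cv2.imwrite("pics/sc.png",a)
a=cv2.resize(t["img"][220:265,300:350],None,fx=12,fy=12,interpolation=cv2.INTER_CUBIC)
cv2.imwrite("pics/bc.png",a)
```

```text
(no output)
```

View pics/tc.png

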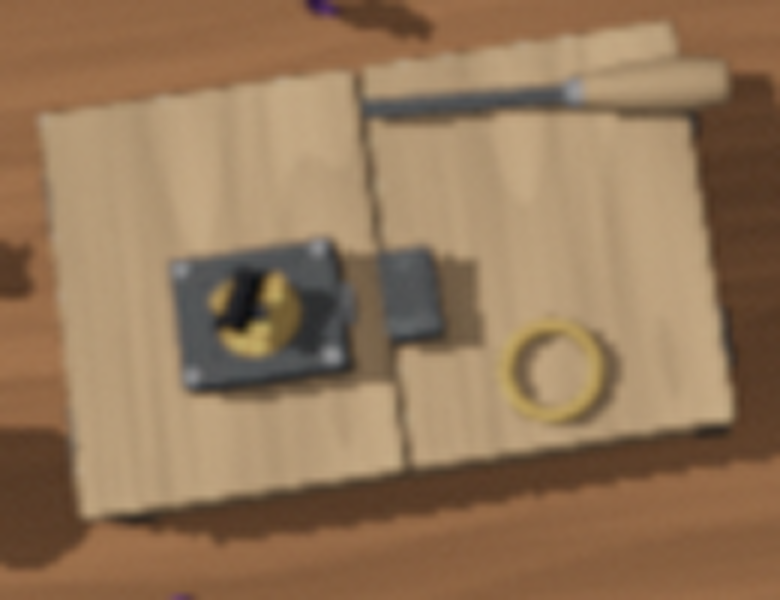

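View pics/sc.png

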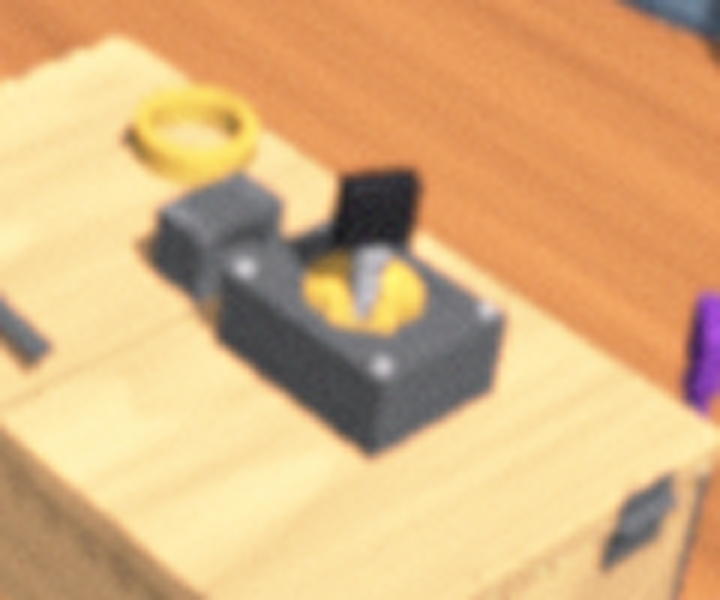

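View pics/bc.png

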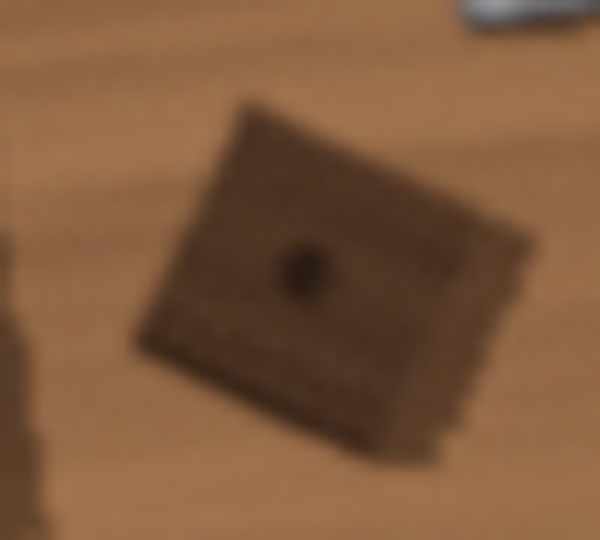

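```bash
cat > m.py <<'E'
from h import *
import pickle
t=pickle.load(open("top.pkl","rb")); s=pickle.load(open("scene.pkl","rb"))
def T(cx,cy,z=None): return px2w(t,165+cx/6-0.4,190+cy/6-0.4,z).round(4)
print("corners");C=[T(40,115,.09),T(672,22,.09),T(735,425,.09),T(85,520,.09)]
for c in C: print(c)
print("len",[np.linalg.norm(C[i]-C[(i+1)%4]).round(4) for i in range(4)], "mean",np.mean(C,0))
v=C[0]-C[1]; print("yaw y",np.degrees(np.arctan2(-v[0],v[1]))); v=C[3]-C[2];print(np.degrees(np.arctan2(-v[0],v[1])))
v=C[0]-C[3]; print("yaw x",np.degrees(np.arctan2(v[1],v[0]))); v=C[1]-C[2];print(np.degrees(np.arctan2(v[1],v[0])))
print("lock top",T(255,312,.127), "range", T(275,335), T(240,300))
print("case corners z.126",[T(*p,.126) for p in((172,262),(330,238),(350,372),(188,390))])
print("bow top z.177", T(240,298,.177))
def B(cx,cy,z=None): return px2w(t,300+cx/12-.45,220+cy/12-.45,z).round(4)
print("hole",B(302,273,.03),B(302,310))
print("blk corners",[B(*p,.03) for p in((247,100),(500,240),(385,460),(140,340))])
def S(cx,cy,z=None): return px2w(s,300+cx/6-.4,205+cy/6-.4,z).round(4)
print("scene: lock",S(366,290,.127),"bow top corners",S(343,177,.177),S(420,172,.177),"bowbottom",S(335,243,.147),S(412,250,.147))
print("ring",T(552,370,.106)," chest corners scene")
E
python3 m.py
```

```text
corners
[0.6528 0.3134 0.09  ]
[ 0.6609 -0.0115  0.09  ]
[ 0.4526 -0.0175  0.09  ]
[0.4461 0.3064 0.09  ]
len [np.float64(0.325), np.float64(0.2084), np.float64(0.324), np.float64(0.2068)] mean [0.5531 0.1477 0.09  ]
yaw y 1.4281308039015408
1.1496529321397093
yaw x 1.9396092716858369
1.6499262944653146
lock top [0.5328 0.208  0.127 ] range [0.5204 0.1994 0.1268] [0.5304 0.2055 0.1829]
case corners z.126 [array([0.5625, 0.2462, 0.126 ]), array([0.5647, 0.1684, 0.126 ]), array([0.498, 0.165, 0.126]), array([0.4991, 0.2438, 0.126 ])]
bow top z.177 [0.5324 0.2064 0.177 ]
hole [ 0.4998 -0.1427  0.03  ] [ 0.4898 -0.141   0.0329]
blk corners [array([ 0.547 , -0.1349,  0.03  ]), array([ 0.502 , -0.1954,  0.03  ]), array([ 0.4488, -0.1571,  0.03  ]), array([ 0.4877, -0.0983,  0.03  ])]
scene: lock [0.535  0.2111 0.127 ] bow top corners [0.5467 0.2037 0.177 ] [0.5224 0.2166 0.177 ] bowbottom [0.5451 0.2026 0.147 ] [0.5254 0.2209 0.147 ]
ring [0.4892 0.0687 0.106 ]  chest corners scene
```

```bash
cat > bow.py <<'E'
from h import *
def bow(d,c,r=0.035,z0=.15,z1=.185):
    f=d["img"].shape[0]/2/np.tan(np.radians(d["vertical_fov"])/2)
    v,u=np.mgrid[0:420,0:560]; Z=d["range_z"]
    P=np.stack([(u-d["cx"])/f*Z,-(v-d["cy"])/f*Z,-Z],-1).reshape(-1,3)
    M=np.linalg.inv(d["world_to_cam"]); W=P@M[:3,:3].T+M[:3,3]
    k=(np.hypot(W[:,0]-c[0],W[:,1]-c[1])<r)&(W[:,2]>z0)&(W[:,2]<z1)&(Z.ravel()>0)
    return W[k],np.c_[u.ravel()[k],v.ravel()[k]]
if __name__=="__main__":
    import pickle
    for n in("top","scene"):
        d=pickle.load(open(n+".pkl","rb"))
        W,_=bow(d,(.533,.208)); 
        rect=cv2.minAreaRect((W[:,:2]*1000).astype(np.float32)); print(n,len(W),rect,W.mean(0),W[:,2].min(),W[:,2].max())
        m=W[W[:,2]>.172]; 
        if len(m)>4: print(len(m),cv2.minAreaRect((m[:,:2]*1000).astype(np.float32)),m.mean(0))
        # dark pixels
    # gripper orientation choice
    t=telemetry.state(); print(t["position"],t["eef_rot"])
E
python3 bow.py
```

```text
top 62 ((532.4281005859375, 207.01287841796875), (12.697616577148438, 28.766677856445312), 68.74625396728516) [0.531437   0.20552683 0.17279814] 0.15265067182102787 0.18288634168585927
45 ((532.6385498046875, 207.16065979003906), (12.247872352600098, 28.472993850708008), 68.57279205322266) [0.53190366 0.20674945 0.17696883]
scene 174 ((534.46630859375, 209.44052124023438), (14.281750679016113, 29.410398483276367), 70.1827621459961) [0.53639905 0.21174707 0.16492054] 0.15004385585900326 0.17587133011806566
53 ((534.4491577148438, 209.3960723876953), (14.094995498657227, 29.086877822875977), 70.85076904296875) [0.53504024 0.20965084 0.17382411]
[0.20628568 0.5095129  0.23082284] [-1.79939897e+02 -5.05500005e-03  1.57953642e+02]
```

The key meant is the one with the black bow at (205,240) in top / (363,240) in scene. It's the only black-bowed key and it stands in the brass cylinder. The purple ones at (215,186), (148,230) and (198,293) are look-alikes, and the enlarged crop confirms this.

```bash
cat > go.py <<'E'
import sys
from h import *
from scipy.spatial.transform import Rotation as R
# usage: go.py x y z yaw -> delta in tool frame
x,y,z,yaw=map(float,sys.argv[1:5])
t=telemetry.state(); Rc=R.from_euler('xyz',t["eef_rot"],degrees=True); Rt=R.from_euler('xyz',[180,0,yaw],degrees=True)
print("d mm",(Rc.inv().apply(np.array([x,y,z])-t["position"])*1000).round(2),"rot",(Rc.inv()*Rt).as_rotvec(degrees=True).round(2))
E
cat > st.py <<'E'
from h import *
t=telemetry.state(); np.set_printoptions(suppress=True,precision=4)
for k in("clock","position","eef_rot","joint_pos","force","ft_torque","grip_width"): print(k,np.round(t[k],4))
E
python3 go.py .533 .208 .235 155
```

```text
d mm [-416.   -156.84   -4.05] rot [-0.06 -0.    2.95]
```

```bash
python3 -m inch '[[[100,-0.05,-0.019,0,0,0,0],[100,-0.05,-0.019,0,0,0,0],[100,-0.05,-0.019,0,0,0,0],[100,-0.05,-0.019,0,0,0,0],[100,-0.05,-0.019,0,0,0,0],[100,-0.05,-0.019,0,0,0,0],[100,-0.05,-0.019,0,0,0,0],[100,0,0,0,0,0,0]]]'; python3 go.py .533 .208 .235 155
```

```text
clock: 1.1
position: [0.4882, 0.2466, 0.2288]
eef_rot: [-179.8, -0.1, 158.1]
force: [-0.9, -0.1, -0.7]
grip_width: 0.0858
d mm [-55.94 -19.14  -6.24] rot [-0.2  -0.09  3.09]
```

```bash
python3 -m inch '[[[60,-0.050,-0.018,-0.004,0,0,0],[60,-0.006,-0.001,-0.002,-0.2,-0.1,3.1],[50,0,0,0,0,0,0],[50,0,0,0,0,0,0]]]'; python3 go.py .533 .208 .143 155;python3 st.py
```

```text
clock: 1.6
position: [0.5322, 0.2086, 0.2337]
eef_rot: [-179.9, -0.1, 155.1]
force: [-0.1, 0.9, 0.0]
grip_width: 0.0427
d mm [-1.240e+00 -9.000e-02  9.066e+01] rot [-0.09 -0.14  0.08]
clock 1.6
position [0.5322 0.2086 0.2337]
eef_rot [-179.9106   -0.1444  155.0802]
joint_pos [ 16.7276  22.2816  91.0932   0.0318  66.7926 -48.3652]
force [-0.0839  0.9137  0.0095]
ft_torque [ 0.0061 -0.001  -0.0363]
grip_width 0.0427
```

```bash
python3 -m inch '[[[50,-0.001,0,0.04,0,0,0],[50,0,0,0.03,0,0,0],[50,0,0,0,0,0,0]]]'
python3 - <<'E'
from h import *
import pickle
for n in("scene","top"):
    d=cam(n); pickle.dump(d,open(n+"1.pkl","wb"))
    u,v=w2px(d,[.533,.208,.165]).astype(int)
    cv2.imwrite(f"pics/{n}1.png",cv2.resize(d["img"][v-45:v+45,u-55:u+55],None,fx=7,fy=6.6,interpolation=cv2.INTER_CUBIC))
E
```

```text
clock: 1.98
position: [0.5314, 0.2104, 0.1626]
eef_rot: [-179.9, -0.1, 155.4]
force: [0.4, -0.4, 0.3]
grip_width: 0.0428
```

View pics/scene1.png

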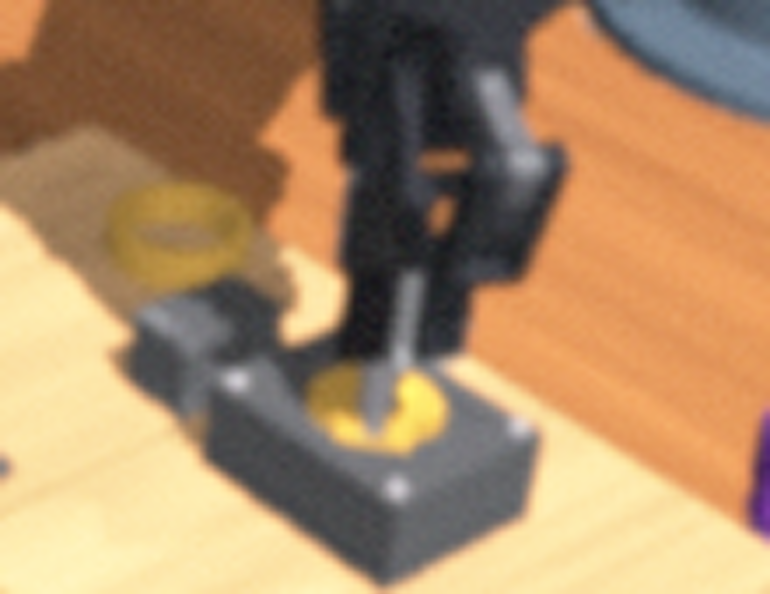

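View pics/top1.png

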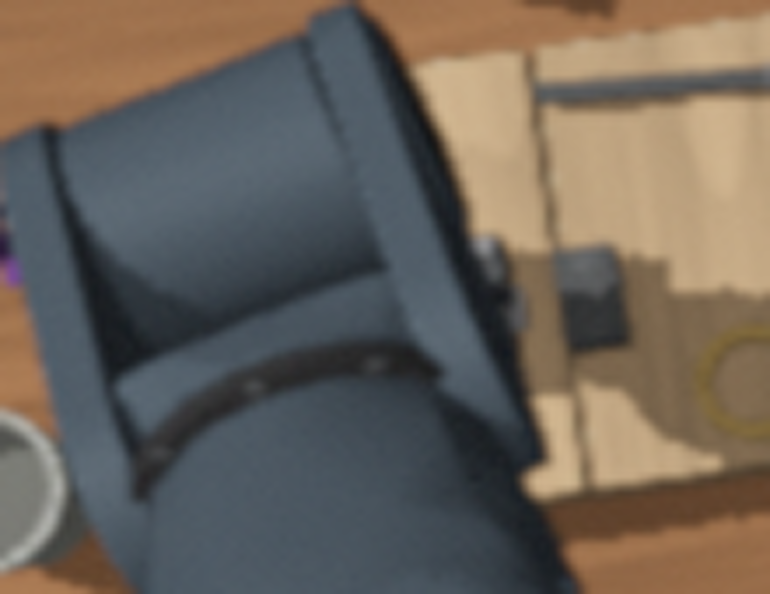

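The fingers straddle the bow in scene (around (430,270) in the crop). In top the arm hides the lock but not the keeper.

```bash
python3 go.py .5335 .2083 .143 155; python3 st.py|grep joint
```

```text
d mm [-1.6  -1.84 21.96] rot [0.1  0.06 0.37]
joint_pos [ 16.8959  26.705   94.9109   0.0457  58.2741 -48.4968]
```

```bash
python3 -m inch '[[[50,-0.0016,-0.0018,0.012,0.1,0,0.4],[50,0,0,0.008,0,0,0],[40,0,0,0,0,0,0],[40,0,0,0,0,0,0]]]';python3 go.py .5335 .2083 .143 155; python3 st.py
```

```text
clock: 2.58
position: [0.5345, 0.2088, 0.1463]
eef_rot: [179.9, 0.2, 155.0]
force: [-0.9, 0.0, 0.2]
grip_width: 0.0346
d mm [ 0.77 -0.87  3.25] rot [ 0.15  0.22 -0.02]
clock 2.575
position [0.5345 0.2088 0.1463]
eef_rot [179.8545   0.2241 154.9812]
joint_pos [ 16.7036  28.1111  95.6886  -0.049   55.9362 -48.2505]
force [-0.9437  0.0392  0.1873]
ft_torque [ 0.0405 -0.0085 -0.0446]
grip_width 0.0346
```

```bash
python3 -m inch '[[[30,0.0007,-0.0008,0.003,0.1,0.2,0],[20,0,0,0,0,0,0],[18,0,0,0,0,0,0],[18,0,0,0,0,0,0]]]';python3 go.py .5335 .2083 .143 155; python3 st.py
```

```text
clock: 3.08
position: [0.5337, 0.2083, 0.1435]
eef_rot: [179.9, 0.0, 155.0]
force: [0.4, 0.3, -0.7]
grip_width: 0.0156
d mm [ 0.21 -0.13  0.5 ] rot [ 0.07  0.04 -0.02]
clock 3.075
position [0.5337 0.2083 0.1435]
eef_rot [179.9349   0.0398 154.9788]
joint_pos [ 16.6558  28.3149  95.8095   0.0268  55.8027 -48.3381]
force [ 0.4056  0.2712 -0.7353]
ft_torque [ 0.0023 -0.0043 -0.003 ]
grip_width 0.0156
```

```bash
python3 -m inch '[[[14,0,0,0,0,0,0],[12,0,0,0,0,0,0]]]'; python3 st.py|tail -3; python3 -m inch '[[[0,0,0,0,0,0,0],[0,0,0,0,0,0,0]]]'; python3 st.py
```

```text
clock: 3.32
position: [0.5336, 0.208, 0.1435]
eef_rot: [180.0, 0.0, 155.0]
force: [-1.6, -1.4, 0.9]
grip_width: 0.0115
force [-1.6075 -1.393   0.9178]
ft_torque [-0.292   0.1734 -0.0219]
grip_width 0.0115
clock: 3.58
position: [0.5336, 0.2079, 0.1436]
eef_rot: [180.0, 0.0, 155.0]
force: [-0.7, -1.3, -0.2]
grip_width: 0.0111
clock 3.575
position [0.5336 0.2079 0.1436]
eef_rot [179.9842   0.0286 154.9819]
joint_pos [ 16.6388  28.2976  95.8241  -0.0087  55.8464 -48.3381]
force [-0.7049 -1.3383 -0.2276]
ft_torque [-0.2291  0.1274 -0.0206]
grip_width 0.0111
```

```bash
python3 -m inch '[[[0,0,0,0,0,0,4],[0,0,0,0,0,0,4],[0,0,0,0,0,0,4],[0,0,0,0,0,0,4]]]'; python3 st.py|tail -3; python3 -m inch '[[[0,0,0,0,0,0,3],[0,0,0,0,0,0,3]]]'; python3 st.py; python3 go.py .5336 .2079 .1436 125
```

```text
clock: 4.08
position: [0.533, 0.2076, 0.1435]
eef_rot: [-179.9, -0.0, 138.5]
force: [-0.8, -1.5, 1.4]
grip_width: 0.0113
force [-0.8077 -1.4669  1.4161]
ft_torque [-0.5053  0.2139  0.0559]
grip_width 0.0113
clock: 4.32
position: [0.5329, 0.2074, 0.1436]
eef_rot: [-179.9, 0.0, 132.3]
force: [-0.6, -2.3, 1.9]
grip_width: 0.0114
clock 4.325
position [0.5329 0.2074 0.1436]
eef_rot [-179.8975    0.0103  132.3066]
joint_pos [ 16.6259  28.2787  95.8576  -0.0649  55.9516 -25.6443]
force [-0.6284 -2.2989  1.924 ]
ft_torque [-0.3785  0.2232  0.0499]
grip_width 0.0114
d mm [-0.09  0.83 -0.02] rot [-0.1   0.02  7.31]
```

```bash
for i in 1; do python3 -m inch '[[[0,0,0.0004,0,0,0,3],[0,0,0,0,0,0,3]]]'; python3 st.py|grep -E "torque|force"; done;  python3 -m inch '[[[0,0,0,0,0,0,3],[0,0,0,0,0,0,3]]]'; python3 st.py|grep -E "torque|force";  python3 -m inch '[[[0,0,0,0,0,0,3],[0,0,0,0,0,0,3]]]'; python3 st.py
```

```text
clock: 4.58
position: [0.5331, 0.2073, 0.1436]
eef_rot: [-179.9, 0.0, 126.1]
force: [0.8, -1.6, 0.4]
grip_width: 0.0111
force [ 0.7828 -1.5881  0.3766]
ft_torque [-0.4508 -0.0494  0.1098]
clock: 4.82
position: [0.5331, 0.2071, 0.1436]
eef_rot: [-179.8, 0.1, 120.0]
force: [-0.9, -2.5, 1.4]
grip_width: 0.0113
force [-0.864  -2.5261  1.4468]
ft_torque [-0.388   0.2356  0.1126]
clock: 5.08
position: [0.5331, 0.2069, 0.1436]
eef_rot: [-179.8, 0.1, 113.8]
force: [-0.2, -2.3, 1.7]
grip_width: 0.0114
clock 5.075
position [0.5331 0.2069 0.1436]
eef_rot [-179.835     0.1263  113.7756]
joint_pos [16.6182 28.3056 95.8091 -0.1759 56.0334 -7.0587]
force [-0.25   -2.3413  1.6711]
ft_torque [-0.4197  0.2441  0.1102]
grip_width 0.0114
```

```bash
python3 -m inch '[[[0,0,0,0,0,0,3],[0,0,0,0,0,0,2]]]'; python3 st.py|grep -E "torque|force";  python3 -m inch '[[[0,0,0,0,0,0,2]]]'; python3 st.py|grep -E "torque";  python3 -m inch '[[[0,0,0,0,0,0,2]]]'; python3 st.py | grep torque;  python3 -m inch '[[[0,0,0,0,0,0,1.5]]]'; python3 st.py | grep torque
```

```text
clock: 5.32
position: [0.533, 0.2068, 0.1436]
eef_rot: [-179.8, 0.2, 108.6]
force: [-0.4, -1.9, 1.9]
grip_width: 0.0112
force [-0.4494 -1.87    1.9401]
ft_torque [-0.3234  0.2482  0.0792]
clock: 5.45
position: [0.533, 0.2067, 0.1436]
eef_rot: [-179.8, 0.2, 106.5]
force: [-0.9, -1.8, 1.8]
grip_width: 0.0112
ft_torque [-0.448   0.2596  0.0929]
clock: 5.58
position: [0.5329, 0.2067, 0.1436]
eef_rot: [-179.8, 0.2, 104.4]
force: [-0.6, -1.3, 1.9]
grip_width: 0.0112
ft_torque [-0.4208  0.2567  0.0967]
clock: 5.7
position: [0.5329, 0.2067, 0.1436]
eef_rot: [-179.8, 0.2, 102.8]
force: [-0.9, -2.0, 2.3]
grip_width: 0.0111
ft_torque [-0.4274  0.2398  0.1007]
```

```bash
python3 -m inch '[[[0,0,0,0,0,0,1.5]]]'|sed -n 3p; python3 st.py|grep -E "torque";  python3 -m inch '[[[0,0,0,0,0,0,1.5]]]'|sed -n 3p; python3 st.py|grep -E "torque";  python3 -m inch '[[[0,0,0,0,0,0,1.5]]]'|sed -n 3p; python3 st.py | grep torque;  python3 -m inch '[[[0,0,0,0,0,0,1]]]'|sed -n 3p; python3 st.py | grep torque
```

```text
eef_rot: [-179.8, 0.2, 101.2]
ft_torque [-0.4157  0.2932  0.0886]
eef_rot: [-179.8, 0.2, 99.6]
ft_torque [-0.4711  0.3336  0.1258]
eef_rot: [-179.8, 0.2, 98.0]
ft_torque [-0.4311  0.3287  0.1262]
eef_rot: [-179.8, 0.2, 96.9]
ft_torque [-0.4145  0.3544  0.0728]
```

```bash
python3 -m inch '[[[0,0,0,0,0,0,1.5]]]'|sed -n 3p; python3 st.py|grep -E "torque";  python3 -m inch '[[[0,0,0,0,0,0,1]]]'|sed -n 3p; python3 st.py|grep -E "torque";  python3 -m inch '[[[0,0,0,0,0,0,1]]]'|sed -n 3p; python3 st.py
python3 - <<'E'
from h import *
import pickle
for n in("scene","top"):
    d=cam(n); pickle.dump(d,open(n+"2.pkl","wb"))
    u,v=w2px(d,[.533,.158,.12]).astype(int)
    cv2.imwrite(f"pics/{n}2.png",cv2.resize(d["img"][v-25:v+25,u-30:u+30],None,fx=12,fy=12,interpolation=cv2.INTER_CUBIC))
E
```

```text
eef_rot: [-179.8, 0.2, 95.3]
ft_torque [-0.4687  0.3865  0.0843]
eef_rot: [-179.8, 0.2, 94.3]
ft_torque [-0.4916  0.3253  0.1087]
eef_rot: [-179.8, 0.2, 93.2]
clock 6.575
position [0.5327 0.2065 0.1436]
eef_rot [-179.8145    0.2329   93.196 ]
joint_pos [16.6108 28.2962 95.8325 -0.2211 56.1058 13.5388]
force [-2.2031 -2.8287  2.727 ]
ft_torque [-0.4839  0.3069  0.1365]
grip_width 0.0116
```

View pics/scene2.png

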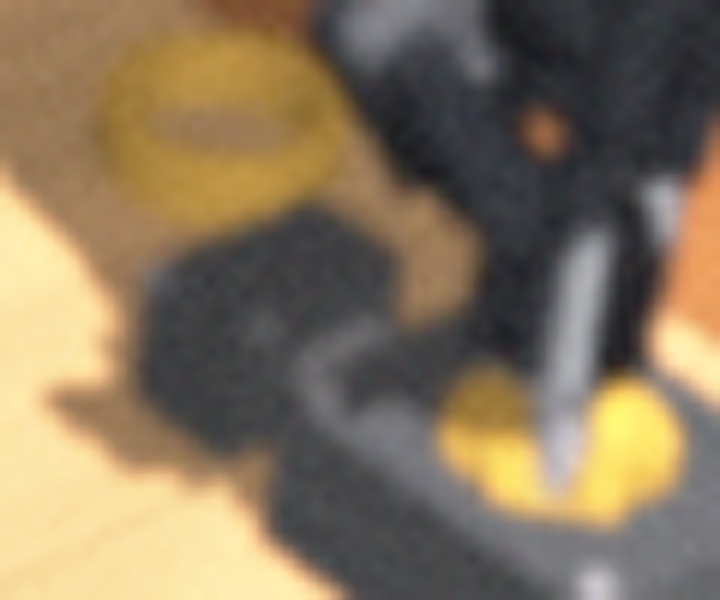

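View pics/top2.png

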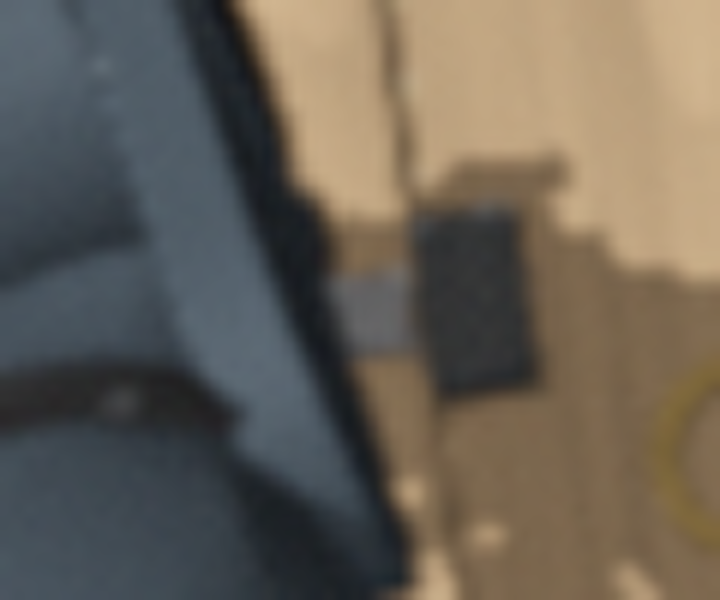

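In top the grey bolt (350–415, 315 in the crop) now bridges the gap into the keeper. I can't see from here whether it is fully across, so I'll go on by torque.

```bash
python3 -m inch '[[[0,0,0,0,0,0,1]]]'|sed -n 3p; python3 st.py|grep -E "torque";  python3 -m inch '[[[0,0,0,0,0,0,1]]]'|sed -n 3p; python3 st.py|grep -E "torque";  python3 -m inch '[[[0,0,0,0,0,0,1]]]'|sed -n 3p; python3 st.py |grep torque
```

```text
eef_rot: [-179.8, 0.2, 92.2]
ft_torque [-0.4996  0.3724  0.1221]
eef_rot: [-179.8, 0.2, 91.1]
ft_torque [-0.5029  0.3948  0.212 ]
eef_rot: [-179.8, 0.3, 90.1]
ft_torque [-0.5537  0.3089  0.2703]
```

The torque rose from about 0.12 to 0.27 N m over 2°, so this is the hard stop. Turning back now.

```bash
python3 -m inch '[[[0,0,0,0,0,0,-4],[0,0,0,0,0,0,-6],[0,0,0,0,0,0,-6],[0,0,0,0,0,0,-6]]]'; python3 st.py|grep torque;  python3 -m inch '[[[0,0,0,0,0,0,-7],[0,0,0,0,0,0,-7],[0,0,0,0,0,0,-7]]]'; python3 st.py|grep torque; python3 -m inch '[[[0,0,0,0,0,0,-7],[0,0,0,0,0,0,-7],[0,0,0,0,0,0,-7]]]';python3 st.py; python3 go.py .533 .2075 .1436 160
```

```text
clock: 7.55
position: [0.5331, 0.2067, 0.1436]
eef_rot: [-179.8, 0.1, 112.5]
force: [-0.9, -2.3, 0.6]
grip_width: 0.0116
ft_torque [-0.4536  0.1956  0.0214]
clock: 7.92
position: [0.5336, 0.2072, 0.1436]
eef_rot: [-179.9, 0.1, 134.0]
force: [-0.0, -0.9, 0.4]
grip_width: 0.0113
ft_torque [-0.415   0.1025  0.0318]
clock: 8.3
position: [0.534, 0.2076, 0.1436]
eef_rot: [-180.0, 0.1, 155.5]
force: [-1.1, -1.5, 1.0]
grip_width: 0.0114
clock 8.3
position [0.534  0.2076 0.1436]
eef_rot [-179.9595    0.0659  155.5304]
joint_pos [ 16.6257  28.3345  95.7617  -0.0892  55.8808 -48.8547]
force [-1.1026 -1.5412  0.9997]
ft_torque [-0.3326  0.2351 -0.0023]
grip_width 0.0114
d mm [ 0.88 -0.55 -0.01] rot [-0.04  0.06 -4.47]
```

```bash
python3 -m inch '[[[0,0,0,-0.001,0,0,-4],[0,0,0,-0.001,0,0,-4]]]'; python3 -m inch '[[[0,0,0,-0.0005,0,0,0]]]'; python3 -m inch '[[[0,0,0,-0.0005,0,0,0]]]'
```

```text
clock: 8.55
position: [0.5339, 0.2081, 0.1451]
eef_rot: [180.0, 0.0, 163.7]
force: [-0.7, 0.2, -0.6]
grip_width: 0.0109
clock: 8.68
position: [0.5338, 0.2082, 0.1454]
eef_rot: [180.0, 0.0, 163.7]
force: [-0.6, -1.3, -2.1]
grip_width: 0.0111
clock: 8.8
position: [0.5337, 0.2082, 0.1457]
eef_rot: [180.0, -0.0, 163.6]
force: [-0.8, -0.4, -1.9]
grip_width: 0.0112
```

```bash
python3 -m inch '[[[0,0,0,-0.0005,0,0,0]]]'; python3 -m inch '[[[0,0,0,-0.0005,0,0,0]]]'; python3 -m inch '[[[0,0,0,-0.0005,0,0,0]]]'
```

```text
clock: 8.93
position: [0.5337, 0.2082, 0.1461]
eef_rot: [180.0, -0.0, 163.5]
force: [-0.8, -1.3, -0.6]
grip_width: 0.011
clock: 9.05
position: [0.5337, 0.2082, 0.1466]
eef_rot: [180.0, -0.0, 163.5]
force: [0.3, -1.3, -1.7]
grip_width: 0.0116
clock: 9.18
position: [0.5337, 0.2082, 0.1468]
eef_rot: [180.0, -0.0, 163.4]
force: [1.0, -0.3, -8.0]
grip_width: 0.0114
```

```bash
python3 -m inch '[[[0,0,0,0,0,0,-2.5]]]'; python3 -m inch '[[[0,0,0,-0.0001,0,0,-2.5]]]';python3 -m inch '[[[0,0,0,-0.0002,0,0,-2.5]]]'; python3 st.py | grep torq
```

```text
clock: 9.3
position: [0.5337, 0.2082, 0.1466]
eef_rot: [180.0, -0.0, 166.0]
force: [0.3, -0.6, -0.6]
grip_width: 0.0115
clock: 9.43
position: [0.5336, 0.2083, 0.1467]
eef_rot: [180.0, -0.0, 168.5]
force: [-0.2, -1.6, -2.5]
grip_width: 0.0112
clock: 9.55
position: [0.5336, 0.2083, 0.1467]
eef_rot: [180.0, -0.0, 171.1]
force: [0.1, -2.0, -4.4]
grip_width: 0.0111
ft_torque [-0.227  -0.0271 -0.0535]
```

```bash
for i in 0; do python3 -m inch '[[[0,0,0,-0.0002,0,0,-2],[0,0,0,-0.0002,0,0,-2]]]'; done; python3 -m inch '[[[0,0,0,-0.0002,0,0,-2],[0,0,0,-0.0002,0,0,-2]]]';python3 -m inch '[[[0,0,0,-0.0002,0,0,-2],[0,0,0,-0.0002,0,0,-2]]]'; python3 st.py | grep torq
```

```text
clock: 9.8
position: [0.5334, 0.2082, 0.1467]
eef_rot: [180.0, -0.1, 175.3]
force: [0.5, -0.7, -5.1]
grip_width: 0.0111
clock: 10.05
position: [0.5333, 0.208, 0.1467]
eef_rot: [-180.0, -0.1, 179.5]
force: [0.9, -2.1, -6.6]
grip_width: 0.0113
clock: 10.3
position: [0.5332, 0.2079, 0.1468]
eef_rot: [-180.0, -0.1, -176.2]
force: [0.9, -1.9, -8.8]
grip_width: 0.0111
ft_torque [-0.3294 -0.1797 -0.0172]
```

```bash
python3 -m inch '[[[0,0,0,-0.0001,0,0,-2],[0,0,0,-0.0001,0,0,-2]]]'; python3 -m inch '[[[0,0,0,-0.00015,0,0,-2],[0,0,0,-0.0002,0,0,-2]]]';python3 -m inch '[[[0,0,0,-0.0002,0,0,-2],[0,0,0,-0.0001,0,0,-2]]]'; python3 st.py | grep torq
```

```text
clock: 10.55
position: [0.533, 0.2077, 0.1468]
eef_rot: [-180.0, -0.2, -171.9]
force: [1.5, -1.9, -7.9]
grip_width: 0.0111
clock: 10.8
position: [0.5329, 0.2077, 0.1468]
eef_rot: [-180.0, -0.2, -167.7]
force: [2.0, -0.7, -10.5]
grip_width: 0.0114
clock: 11.05
position: [0.5327, 0.2079, 0.1468]
eef_rot: [180.0, -0.2, -163.4]
force: [2.2, -1.4, -10.7]
grip_width: 0.0114
ft_torque [-0.1093 -0.1901 -0.0453]
```

```bash
python3 -m inch '[[[0,0,0,0.00005,0,0,-2],[0,0,0,0,0,0,-2]]]'; python3 -m inch '[[[0,0,0,-0.0001,0,0,-2],[0,0,0,-0.0001,0,0,-2]]]';python3 -m inch '[[[0,0,0,-0.0001,0,0,-2],[0,0,0,-0.0001,0,0,-2]]]'; python3 st.py | grep torq
```

```text
clock: 11.3
position: [0.5327, 0.208, 0.1469]
eef_rot: [179.9, -0.2, -159.1]
force: [2.0, 1.2, -9.7]
grip_width: 0.0111
clock: 11.55
position: [0.5326, 0.2081, 0.1469]
eef_rot: [179.9, -0.2, -154.8]
force: [1.1, 0.9, -11.7]
grip_width: 0.011
clock: 11.8
position: [0.5326, 0.2081, 0.147]
eef_rot: [179.9, -0.2, -150.5]
force: [1.2, 0.3, -11.6]
grip_width: 0.011
ft_torque [ 0.0866 -0.2143 -0.062 ]
```

```bash
python3 -m inch '[[[0,0,0,0.0002,0,0,-2]]]'; python3 -m inch '[[[0,0,0,0,0,0,-2],[0,0,0,-0.0001,0,0,-2]]]';python3 -m inch '[[[0,0,0,-0.0001,0,0,-2],[0,0,0,-0.0001,0,0,-2]]]'; python3 st.py | grep torq
```

```text
clock: 11.92
position: [0.5326, 0.2082, 0.147]
eef_rot: [179.9, -0.2, -148.4]
force: [0.7, -0.5, -8.5]
grip_width: 0.0115
clock: 12.18
position: [0.5326, 0.2082, 0.1472]
eef_rot: [179.9, -0.2, -144.1]
force: [0.6, 0.5, -10.5]
grip_width: 0.0114
clock: 12.42
position: [0.5328, 0.2085, 0.1481]
eef_rot: [179.9, -0.1, -139.8]
force: [-2.1, 0.4, -0.9]
grip_width: 0.0108
ft_torque [0.1681 0.2855 0.0047]
```

```bash
python3 -m inch '[[[0,0,0,-0.0008,0,0,0]]]'; python3 -m inch '[[[0,0,0,-0.001,0,0,0]]]'; python3 -m inch '[[[0,0,0,-0.001,0,0,0]]]'; python3 st.py | grep torq
```

```text
clock: 12.55
position: [0.533, 0.2088, 0.1496]
eef_rot: [179.9, -0.0, -139.8]
force: [-1.9, 1.4, -1.5]
grip_width: 0.0111
clock: 12.68
position: [0.5332, 0.2091, 0.1511]
eef_rot: [179.9, -0.0, -139.8]
force: [-1.6, 2.2, -1.0]
grip_width: 0.0112
clock: 12.8
position: [0.5333, 0.2092, 0.1525]
eef_rot: [179.9, 0.0, -139.8]
force: [-1.4, 2.0, -1.9]
grip_width: 0.0112
ft_torque [0.2986 0.2524 0.0302]
```

```bash
python3 -m inch '[[[0,0,0,-0.0015,0,0,0],[0,0,0,-0.0015,0,0,0]]]'; python3 -m inch '[[[0,0,0,-0.002,0,0,0],[0,0,0,-0.002,0,0,0]]]'; python3 st.py | grep torq;  python3 -m inch '[[[0,0,0,-0.002,0,0,0],[0,0,0,-0.002,0,0,0]]]'; python3 st.py | grep torq
```

```text
clock: 13.05
position: [0.5333, 0.2093, 0.1559]
eef_rot: [179.9, 0.0, -139.8]
force: [-2.0, 1.8, -1.5]
grip_width: 0.0112
clock: 13.3
position: [0.5335, 0.2092, 0.1603]
eef_rot: [179.9, 0.1, -139.8]
force: [0.2, 1.2, -1.8]
grip_width: 0.0113
ft_torque [0.1283 0.1127 0.0145]
clock: 13.55
position: [0.5337, 0.2089, 0.1647]
eef_rot: [179.9, 0.1, -139.8]
force: [-0.9, 0.4, -0.8]
grip_width: 0.0109
ft_torque [0.0678 0.2179 0.0541]
```

```bash
python3 -m inch '[[[0,0,0,-0.004,0,0,0],[0,0,0,-0.005,0,0,0],[0,0,0,-0.006,0,0,0],[0,0,0,-0.01,0,0,0],[0,0,0,-0.02,0,0,0],[0,0,0,-0.02,0,0,0],[0,0,0,-0.01,0,0,0],[0,0,0,0,0,0,0]]]'; python3 st.py; python3 go.py .4998 -.1427 .24 -140;  python3 - <<'E'
from h import *
import pickle
for n in("scene","top"):
    d=cam(n); pickle.dump(d,open(n+"3.pkl","wb"))
    u,v=w2px(d,[.533,.18,.14]).astype(int)
    cv2.imwrite(f"pics/{n}3.png",cv2.resize(d["img"][v-45:v+45,u-55:u+55],None,fx=7,fy=6.6,interpolation=cv2.INTER_CUBIC))
E
```

```text
clock: 14.55
position: [0.5346, 0.2087, 0.2454]
eef_rot: [-180.0, 0.2, -139.8]
force: [0.1, 0.1, -0.9]
grip_width: 0.0114
clock 14.55
position [0.5346 0.2087 0.2454]
eef_rot [-179.9563    0.2374 -139.7907]
joint_pos [  16.6533   21.6703   90.2604    0.0592   67.8343 -113.5781]
force [ 0.0533  0.0865 -0.8958]
ft_torque [-0.0174 -0.0395 -0.0113]
grip_width 0.0114
d mm [ 253.42 -245.92    4.53] rot [-0.04  0.24  0.21]
```

View pics/scene3.png

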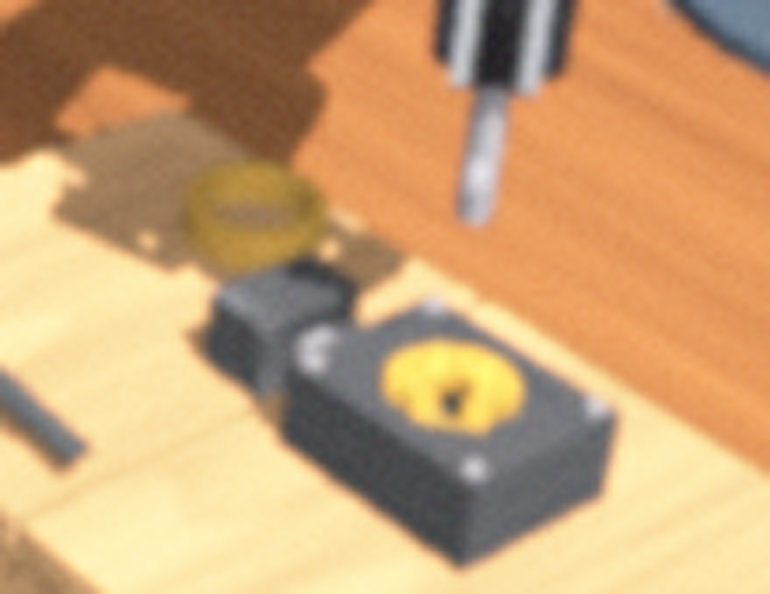

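View pics/top3.png

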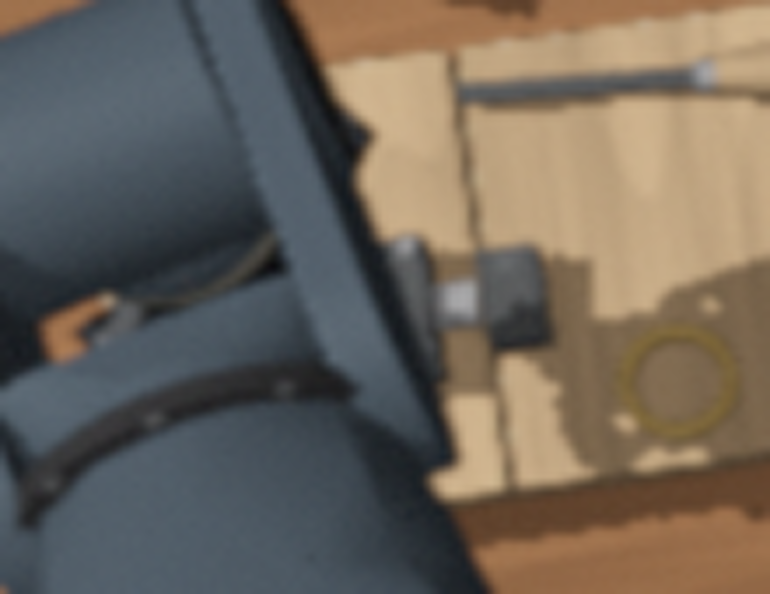

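The key is out. In the scene crop it hangs from the jaws at (480,160) above the empty keyhole. In top the bolt (460,300) still bridges into the keeper. Turning the wrist back, then moving to the block.

```bash
python3 -m inch '[[[0,0,0,0,0,0,9],[0,0,0,0,0,0,9],[0,0,0,0,0,0,9],[0,0,0,0,0,0,9],[0,0,0,0,0,0,9],[0,0,0,0,0,0,9],[0,0,0,0,0,0,0]]]';  python3 go.py .4998 -.1427 .20 166
```

```text
clock: 15.52
position: [0.532, 0.2078, 0.238]
eef_rot: [-179.8, -0.4, 164.6]
force: [-0.8, -0.1, -1.1]
grip_width: 0.0109
d mm [ -62.56 -346.33   38.7 ] rot [-0.19 -0.41 -1.43]
```

```bash
python3 -m inch '[[[0,-0.008,-0.045,0,0,0,0],[0,-0.008,-0.045,0,0,0,0],[0,-0.008,-0.045,0,0,0,0],[0,-0.008,-0.045,0,0,0,0],[0,-0.008,-0.045,0,0,0,0],[0,-0.008,-0.045,0,0,0,0],[0,-0.008,-0.045,0,0,0,0],[0,0,0,0,0,0,0]]]';  python3 go.py .4998 -.1427 .105 165
```

```text
clock: 16.52
position: [0.5042, -0.1204, 0.2352]
eef_rot: [-179.8, -0.6, 166.6]
force: [-0.4, 1.3, 0.5]
grip_width: 0.0114
d mm [ -2.31 -22.17 130.24] rot [-0.24 -0.64  1.63]
```

```bash
python3 -m inch '[[[0,-0.002,-0.022,0.01,-0.2,-0.6,1.6],[0,0,0,0.03,0,0,0],[0,0,0,0.03,0,0,0],[0,0,0,0.03,0,0,0],[0,0,0,0.015,0,0,0],[0,0,0,0,0,0,0]]]';  python3 go.py .4998 -.1427 .105 165
cat > look.py <<'E'
from h import *
import pickle,sys
k=sys.argv[1]
for n in("scene","top"):
    d=cam(n); pickle.dump(d,open(n+k+".pkl","wb"))
    u,v=w2px(d,[.50,-.1427,.06]).astype(int); print(n,u,v)
    cv2.imwrite(f"pics/{n}{k}.png",cv2.resize(d["img"][v-25:v+25,u-30:u+30],None,fx=12,fy=12,interpolation=cv2.INTER_CUBIC))
E
python3 look.py 4
```

```text
clock: 17.27
position: [0.5011, -0.1395, 0.1164]
eef_rot: [180.0, -0.1, 166.0]
force: [1.0, -1.0, -0.5]
grip_width: 0.0111
d mm [ 0.52 -3.43 11.4 ] rot [ 0.03 -0.06  1.03]
scene 278 203
top 325 240
```

View pics/scene4.png

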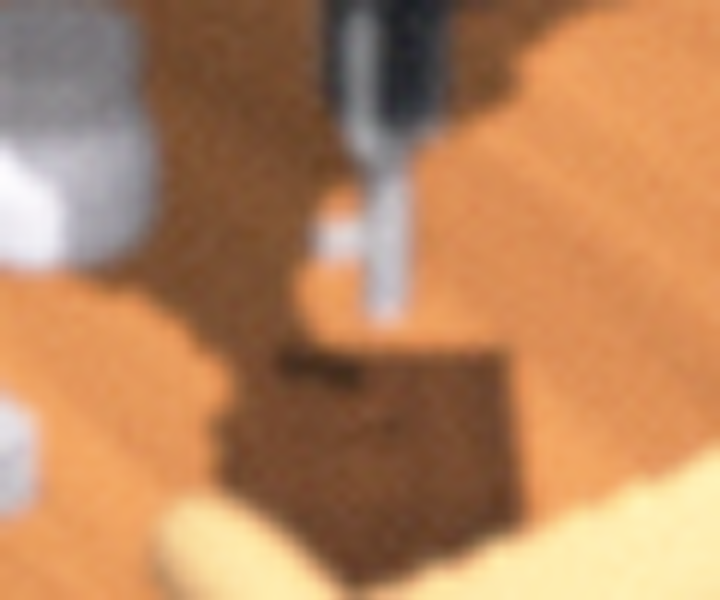

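View pics/top4.png

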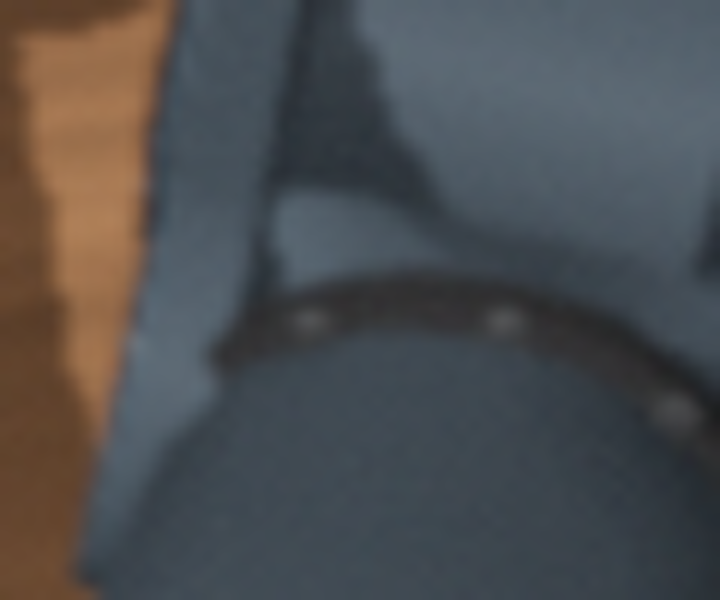

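In scene the key hangs almost vertically, foot at (387,315) in the crop, over the block with its hole at (375,415). The top view is blocked. Computing the offset.

Run:
```python
from h import *
from bow import bow
import pickle
d=pickle.load(open("scene4.pkl","rb")); s0=pickle.load(open("scene.pkl","rb"))
p=np.array([.5011,-.1395,.1164])
for nm,q in(("foot",p+[0,0,-.0516]),("tcp",p),("hole",[.4998,-.1427,.03])):
    print(nm,(w2px(d,q)-[248,178])*12+5)
# barrel depth points
W,uv=bow(d,p[:2],.03,.066,.115)
k=np.hypot(W[:,0]-p[0],W[:,1]-p[1])<.009
for a,b in((.066,.08),(.092,.102),(.102,.112)):
    m=(W[:,2]>a)&(W[:,2]<b)&k; print(a,m.sum(),W[m].mean(0).round(4), uv[m].mean(0))
a=cv2.resize(s0["img"][195:235,255:305],None,fx=14,fy=14,interpolation=cv2.INTER_CUBIC)
a=cv2.convertScaleAbs(a,alpha=1.8); cv2.imwrite("pics/hole0.png",a)
```

```text
foot [380.93996869 300.20423897]
tcp [383.25311607 109.86022817]
hole [376.22722093 416.04715253]
0.066 14 [ 0.5035 -0.135   0.0722] [279.57142857 201.28571429]
0.092 13 [ 0.504  -0.1361  0.0969] [279.30769231 193.61538462]
0.102 6 [ 0.503  -0.1359  0.104 ] [279.66666667 191.33333333]
```

View pics/hole0.png

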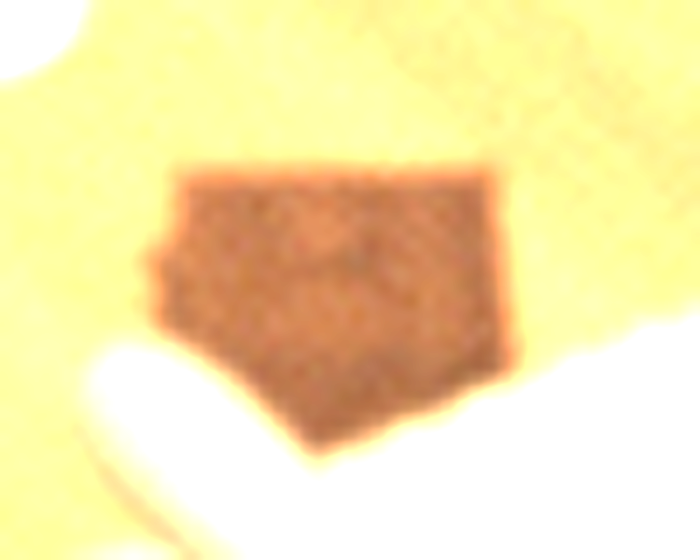

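Run:
```python
from h import *
import pickle
for n,g in(("top",(.4998,-.1427,.03)),("scene",(.4998,-.1427,.03))):
    ims=[]
    d=pickle.load(open(n+".pkl","rb")); 
    g0=cv2.cvtColor(d["img"],cv2.COLOR_BGR2GRAY).astype(float)
    u,v=w2px(d,g); print(n,u,v)
    u0,v0=int(u)-6,int(v)-5
    print(g0[v0:v0+11,u0:u0+13].astype(int))
    sub=g0[v0:v0+11,u0:u0+13]; med=np.median(sub[2:9,2:11])
    w=np.clip(med-6-sub,0,None); V,U=np.mgrid[v0:v0+11,u0:u0+13]
    w[(abs(U-u)>3.5)|(abs(V-v)>3.5)]=0
    cu,cv_=(w*U).sum()/w.sum(),(w*V).sum()/w.sum(); print("centroid",cu,cv_,px2w(d,cu,cv_,.03).round(4))
```

```text
top 324.70316580912584 242.3026710472502
[[59 59 58 57 57 55 58 56 55 56 55 56 55]
 [57 59 57 59 58 59 57 57 56 54 55 53 53]
 [58 59 59 60 59 60 59 56 57 57 55 54 53]
 [58 58 59 59 59 56 48 45 48 54 57 58 56]
 [55 57 58 57 55 46 38 32 36 48 57 60 60]
 [55 55 56 56 53 42 31 32 35 46 55 59 60]
 [54 54 55 54 51 42 33 32 38 46 53 59 60]
 [54 56 52 53 53 47 37 36 42 51 55 57 60]
 [58 57 57 56 55 54 51 47 49 54 56 58 57]
 [57 58 59 58 57 55 55 53 52 54 55 56 57]
 [59 56 56 58 58 57 56 56 55 54 54 53 55]]
centroid 324.8089171974522 242.35668789808918 [ 0.4996 -0.143   0.03  ]
scene 278.93560174432446 212.25392937744246
[[113 113 112 109 113 111 110 107 110 106 116 112 113]
 [ 86  89  88  89  86  91  92  83  87  85  84  88  90]
 [ 83  74  83  89  90  85  85  85  80  76  79  80  85]
 [ 82  79  86  82  90  91  91  82  87  82  82  81  87]
 [ 81  80  80  84  89  92  90  91  83  79  81  85  81]
 [ 83  82  81  87  83  91  92  84  82  72  78  80  87]
 [ 82  80  78  85  82  84  80  76  78  74  79  80  81]
 [ 82  81  81  79  79  78  81  77  76  76  81  87  85]
 [ 80  78  81  82  86  85  87  81  83  80  75  83  83]
 [ 82  84  80  83  88  85  88  88  86  85  81  78  77]
 [ 83  81  87  85  87  86  84  88  82  85  83  83  83]]
centroid 281.14285714285717 212.71428571428572 [ 0.4959 -0.1371  0.03  ]
```

```bash
python3 go.py .5004 -.1424 .09 165
```

```text
d mm [ 0.81 -2.73 27.64] rot [0.01 0.07 0.99]
```

```bash
python3 -m inch '[[[0,0.001,-0.003,0.01,0,0,1],[0,0,0,0.01,0,0,0],[0,0,0,0,0,0,0]]]'; python3 go.py .5004 -.1424 .09 165
```

```text
clock: 17.75
position: [0.5009, -0.1431, 0.098]
eef_rot: [-180.0, 0.2, 164.9]
force: [-0.1, 0.4, -1.2]
grip_width: 0.0112
d mm [0.72 0.56 7.96] rot [-0.01  0.25 -0.06]
```

```bash
python3 -m inch '[[[0,0.0007,0.0005,0.006,0,0.2,0],[0,0,0,0.003,0,0,0],[0,0,0,0,0,0,0]]]'; python3 go.py .5004 -.1424 .08 165; python3 look.py 5
```

```text
clock: 18.12
position: [0.5005, -0.1424, 0.0885]
eef_rot: [-180.0, 0.0, 164.9]
force: [0.2, -0.4, -0.7]
grip_width: 0.0114
d mm [0.11 0.02 8.5 ] rot [-0.01  0.04 -0.05]
scene 278 203
top 325 240
```

View pics/scene5.png

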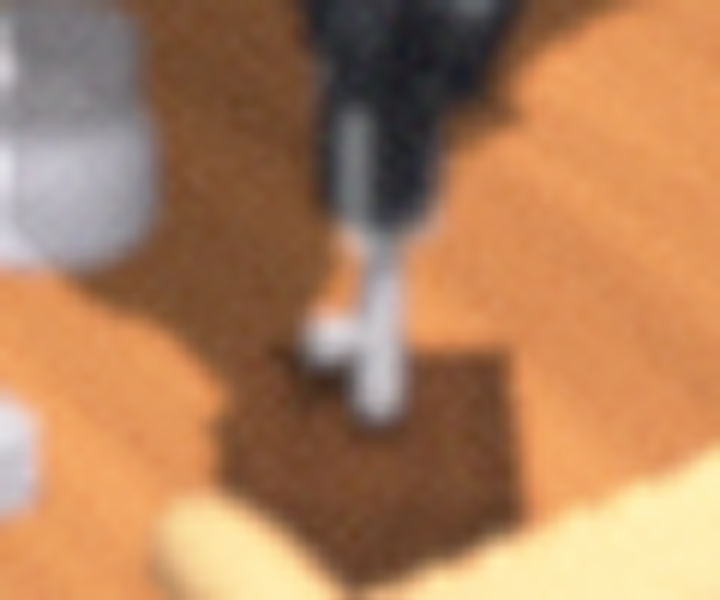

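The foot (378,415) is directly above the hole. Lowering gently.

```bash
python3 -m inch '[[[0,0,0,0.002,0,0,0],[0,0,0,0.002,0,0,0]]]'; python3 -m inch '[[[0,0,0,0.0015,0,0,0]]]'; python3 -m inch '[[[0,0,0,0.0012,0,0,0]]]'; python3 -m inch '[[[0,0,0,0.001,0,0,0]]]'
```

```text
clock: 18.48
position: [0.5008, -0.1426, 0.0849]
eef_rot: [-180.0, 0.1, 164.9]
force: [0.1, 0.1, -0.4]
grip_width: 0.0114
clock: 18.6
position: [0.5008, -0.1426, 0.0832]
eef_rot: [-180.0, 0.1, 164.9]
force: [0.0, -0.4, -0.8]
grip_width: 0.0114
clock: 18.73
position: [0.5008, -0.1426, 0.0819]
eef_rot: [-180.0, 0.1, 165.0]
force: [-0.2, 0.1, -0.7]
grip_width: 0.0113
clock: 18.85
position: [0.5009, -0.1426, 0.0811]
eef_rot: [-180.0, 0.1, 164.9]
force: [-1.7, 0.4, 7.4]
grip_width: 0.0115
```

```bash
python3 -m inch '[[[0,0.0008,-0.0002,-0.0003,0,0,0]]]'; python3 -m inch '[[[0,0.0003,0,0.0006,0,0,0]]]'; python3 -m inch '[[[0,0,0,0.0006,0,0,0]]]'
```

```text
clock: 18.98
position: [0.5003, -0.1427, 0.0815]
eef_rot: [-180.0, 0.2, 164.9]
force: [-0.4, 1.3, -0.8]
grip_width: 0.0116
clock: 19.1
position: [0.5002, -0.1427, 0.0811]
eef_rot: [-180.0, 0.2, 164.9]
force: [0.4, 0.7, 2.6]
grip_width: 0.0113
clock: 19.23
position: [0.5003, -0.1429, 0.0806]
eef_rot: [-180.0, 0.2, 165.0]
force: [-0.1, -2.8, 1.1]
grip_width: 0.0113
```

```bash
python3 -m inch '[[[0,0,-0.0006,0.0004,0,0,0]]]'; python3 -m inch '[[[0,0,0,0.0008,0,0,0]]]'; python3 -m inch '[[[0,0,0,0.0008,0,0,0]]]'
```

```text
clock: 19.35
position: [0.5, -0.1434, 0.08]
eef_rot: [-180.0, 0.2, 165.0]
force: [-0.2, -0.3, -0.2]
grip_width: 0.0116
clock: 19.48
position: [0.4997, -0.1434, 0.0789]
eef_rot: [-180.0, 0.2, 164.9]
force: [0.1, 0.3, 0.1]
grip_width: 0.0112
clock: 19.6
position: [0.4996, -0.1433, 0.0779]
eef_rot: [-180.0, 0.1, 165.0]
force: [0.0, -0.5, -0.9]
grip_width: 0.0112
```

It's entering freely.

```bash
python3 -m inch '[[[0,0,0,0.0015,0,0,0],[0,0,0,0.0015,0,0,0]]]'; python3 -m inch '[[[0,0,0,0.0015,0,0,0],[0,0,0,0.0015,0,0,0]]]'; python3 -m inch '[[[0,0,0,0.0015,0,0,0],[0,0,0,0.0015,0,0,0]]]'; python3 -m inch '[[[0,0,0,0.001,0,0,0]]]'
```

```text
clock: 19.85
position: [0.4996, -0.1433, 0.0746]
eef_rot: [-180.0, 0.1, 165.0]
force: [-0.5, -1.0, 0.4]
grip_width: 0.0113
clock: 20.1
position: [0.4996, -0.1433, 0.0714]
eef_rot: [-180.0, 0.1, 165.0]
force: [0.6, -0.4, -0.5]
grip_width: 0.0114
clock: 20.35
position: [0.4996, -0.1433, 0.0682]
eef_rot: [-180.0, 0.1, 165.0]
force: [0.4, 0.2, -0.9]
grip_width: 0.011
clock: 20.48
position: [0.4996, -0.1433, 0.0671]
eef_rot: [-180.0, 0.1, 165.0]
force: [-0.0, -0.7, 0.1]
grip_width: 0.0116
```

```bash
python3 -m inch '[[[0,0,0,0.001,0,0,0]]]'; python3 -m inch '[[[0,0,0,0.001,0,0,0]]]'; python3 -m inch '[[[0,0,0,0.0008,0,0,0]]]'; python3 -m inch '[[[0,0,0,0.0005,0,0,0]]]'
```

```text
clock: 20.6
position: [0.4996, -0.1433, 0.066]
eef_rot: [-180.0, 0.1, 165.0]
force: [0.6, -0.9, -1.1]
grip_width: 0.011
clock: 20.72
position: [0.4997, -0.1433, 0.065]
eef_rot: [-180.0, 0.1, 164.9]
force: [-0.7, -0.6, 0.9]
grip_width: 0.0113
clock: 20.85
position: [0.4996, -0.1433, 0.0641]
eef_rot: [-180.0, 0.1, 165.0]
force: [-0.9, 0.3, -1.1]
grip_width: 0.0109
clock: 20.98
position: [0.4996, -0.1433, 0.0636]
eef_rot: [-180.0, 0.1, 165.0]
force: [-0.4, -1.2, 0.3]
grip_width: 0.0113
```

```bash
python3 -m inch '[[[0,0,0,0.0005,0,0,0]]]'; python3 -m inch '[[[0,0,0,0.0004,0,0,0]]]'; python3 -m inch '[[[0,0,0,0.0004,0,0,0]]]'
```

```text
clock: 21.1
position: [0.4997, -0.1434, 0.0634]
eef_rot: [-180.0, 0.1, 165.0]
force: [-3.3, 0.3, 10.4]
grip_width: 0.0113
clock: 21.22
position: [0.4997, -0.1434, 0.0635]
eef_rot: [-180.0, 0.1, 165.0]
force: [-2.5, 0.9, 6.9]
grip_width: 0.0114
clock: 21.35
position: [0.4997, -0.1434, 0.0635]
eef_rot: [-180.0, 0.1, 165.0]
force: [-2.5, 0.8, 5.7]
grip_width: 0.0113
```

The lug rests on the block (contact at 63.5 mm, expected 63.6). Releasing.

```bash
python3 -m inch '[[[18,0,0,0,0,0,0],[25,0,0,0,0,0,0],[35,0,0,0,0,0,0],[40,0,0,0,0,0,0]]]'; python3 -m inch '[[[40,0,0,-0.01,0,0,0],[40,0,0,-0.02,0,0,0],[40,0,0,-0.03,0,0,0],[40,0,0,-0.04,0,0,0],[40,0,0,-0.04,0,0,0],[40,0,0,0,0,0,0]]]'; python3 -m inch '[[[40,0.02,0.05,-0.01,0,0,0],[40,0.04,0,0,0,0,0],[40,0.04,0,0,0,0,0],[40,0.04,0,0,0,0,0],[40,0,0,0,0,0,0]]]'; python3 look.py 6;  python3 - <<'E'
from h import *
d=cam("top"); cv2.imwrite("pics/top7.png",d["img"]); d=cam("scene"); cv2.imwrite("pics/scene7.png",d["img"])
E
```

```text
clock: 21.85
position: [0.4997, -0.1432, 0.0634]
eef_rot: [-180.0, 0.1, 165.0]
force: [-0.6, -0.4, 1.0]
grip_width: 0.0343
clock: 22.6
position: [0.4994, -0.1431, 0.2109]
eef_rot: [-180.0, 0.2, 165.0]
force: [0.3, 0.6, 0.4]
grip_width: 0.0343
clock: 23.22
position: [0.3719, -0.0554, 0.2185]
eef_rot: [-180.0, 0.0, 164.9]
force: [0.5, -0.2, -0.2]
grip_width: 0.0344
scene 278 203
top 325 240
```

View pics/scene6.png

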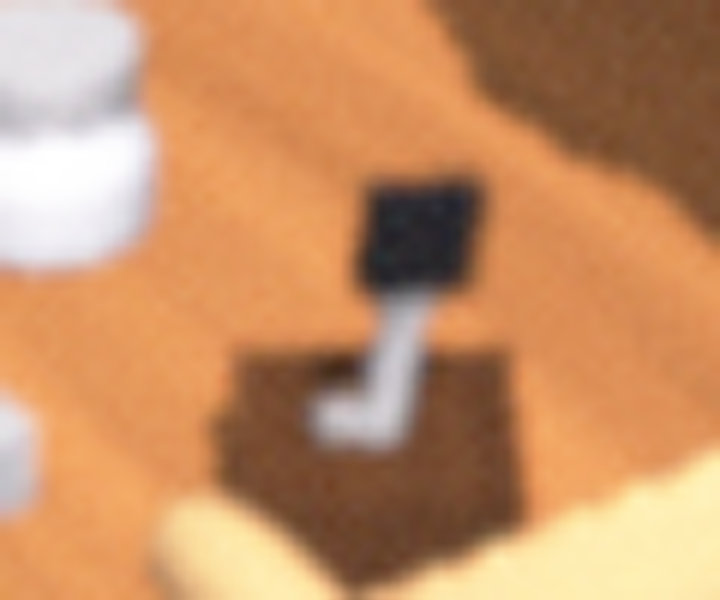

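View pics/top7.png

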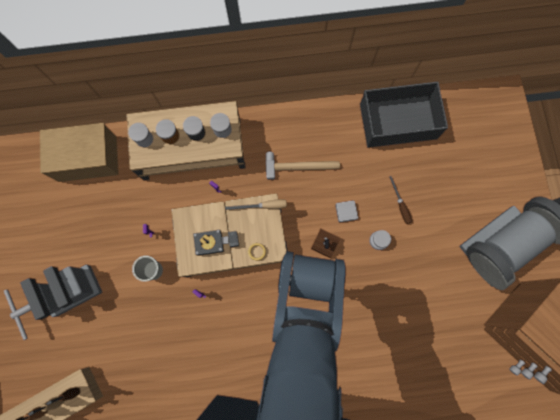

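In scene the key stands in the block with the lug on its top (360,420) and a small lean. In top nothing else has moved. I'll check the lean and how far the bolt is across.

Run:
```python
from h import *
from bow import bow
import pickle
d=pickle.load(open("scene6.pkl","rb"))
W,_=bow(d,(.4996,-.1433),.035,.068,.11); print("bow",len(W),W.mean(0).round(4),W[:,2].max())
W,_=bow(d,(.4996,-.1433),.035,.036,.062); print("shank",len(W),W.mean(0).round(4))
t=cam("top"); t0=pickle.load(open("top.pkl","rb"))
a=[cv2.resize(x["img"][220:260,180:250],None,fx=9,fy=7.2,interpolation=cv2.INTER_CUBIC) for x in(t0,t)]
cv2.imwrite("pics/bolt.png",np.vstack(a))
df=np.abs(t["img"].astype(int)-t0["img"]).sum(2)
print(telemetry.state()["clock"])
```

```text
bow 92 [ 0.4926 -0.1367  0.082 ] 0.09364073019618802
shank 30 [ 0.496  -0.1381  0.0493]
23.475
```

View pics/bolt.png

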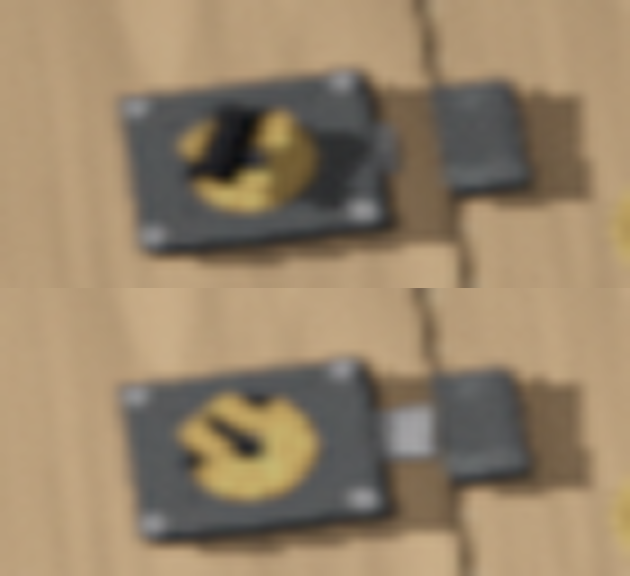

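```bash
python3 -c "
from plant import workorder,telemetry
print(workorder.close_job(), telemetry.state()['clock'])"
```

```text
the job is handed in; nothing more can be done
the job is handed in; nothing more can be done
```

The chest is locked, the key stands in the key block, and the job is handed in at about 23.5 s on the clock.

- **Locking:** I turned the key clockwise to the hard stop and backed off at once. The last reading was 0.27 N m, above the 0.15 N m I should have stopped at but below the 0.3 N m harm figure. The torque had jumped from about 0.12 to 0.21 to 0.27 in two 1° steps. The final picture shows the bolt across the gap and in the keeper. How far it sits inside the keeper can't be seen, so "fully across" rests on feeling the stop at the expected angle.
- **Drawing the key:** I turned it back with a light lift and felt the slot about 0.7 rad anticlockwise of the chest's +x. The lift mostly stayed within 3 to 8 N but reached about 12 N at times. The key then drew out with 1 to 2 N.
- **Placing:** The key first touched the rim of the hole at about 7 N. I shifted it about 1 mm and it slid in freely until the lug rested on the block (tool at 63.5 mm, expected 63.6 mm). After release it stands with a lean of about 0.1 rad.
- **Surroundings:** The last top picture shows the other things where they were, and the gripper is clear of everything.

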